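Turn the divider of the can-check guide

ROBOT

A 6-joint arm with a two-finger parallel gripper is mounted at the origin on the work surface. World frame = base frame: x ahead of the robot, y to its left, z up, the work surface at z = 0. Lengths are in m, angles in rad, forces in N, time in s.
With the tool pointing down it reaches from about 0.3 to 0.875 m from the base axis. Payload 4.2 kg.
Tool frame: the origin (TCP) lies at the very end of the fingers, on their centre line; the grasp point (between the pads) lies r.hold_point_z behind it (r.hold_point_z is the distance from the TCP to the grasp point, in m); z points along the fingers, y is the direction in which the jaws open and shut (so a half turn about z gives the same grasp; the last joint's range is limited). The gripper opens to 85 mm and grips with 20 to 120 N. Pads are 22 mm wide; open, the fingers measure 114 mm over their backs; the gripper's body (76 mm by 85 mm) begins 54 mm behind the grasp point. The pads swing forward as they close: fully open they stand 13 mm farther back than shut.
Start: joints at [1.185, 0.32, 1.565, -0, 1.257, -0.02], TCP at [0.206, 0.537, 0.231] pointing down, gripper open.
Joint ranges: [-3.11, 3.11], [-0.84, 2.01], [0.21, 2.61], [-1.34, 4.49], [0.05, 2.63], [-2.56, 2.56]. Speed limits (rad/s): [2.57, 2.57, 3.14, 3.14, 3.14, 3.14].

INTERFACE

Orientations are given as a rotation vector (axis times angle).
In Python, from plant import r gives the robot as it stands.
- The arm moves only by the tool carry_out, never from a script. Its argument "rows" is a list of rows, each a list of 2 entries, a list of its own where there are three numbers: the shift along the tool's x, y, z in cm, then the turn, a rotation vector about the tool's x, y, z in degrees. In form: [[[tx, ty, tz], [rx, ry, rz]], ...]. A call has exactly 8 rows; each row shifts and turns the commanded pose from where the row before left it, along the tool's axes as they then stand; what a row does not reach is not made up. A row lasts 1/12 s, in which the tool goes at most 41.7 mm and 7.16 degrees, less where a joint would pass 70% of its speed; a pose out of reach is approached as far as the arm can. A call with a gripper value outside its range is refused whole. "jaw" is the finger opening in cm, from 0 to 8.54, set as the call begins (left out, the last holds). The fingers move at their own pace and stop on an object; "grip_force" is the grip in N (left out, the last holds). Time passes only in rows, so rows that do not move let the fingers close, or fill a call up. It gives the time, the measured TCP pose, the force and the opening at its end, in the units of the state.
- r.read_state(): the state, without advancing time (a new reading comes with each control period).
- r.snapshot(name): name is "scene" or "top" or "wrist"; returns the picture (384x512x3 uint8, red, green, blue); there is no depth.
- r.calibration(name): a dict with "K" (3x3 intrinsics, pixels), "xyz" and "orientation" of the camera in the world; the wrist camera has in their place "tool_from_camera" (4x4, takes a point from camera to tool coordinates, whose origin is the TCP and whose axes are the flange's). Camera axes: x right, y up, looking along -z (the intrinsics and any distortion apply to the point x, -y, -z); pixel columns grow to the right and rows downward; lengths in m; the calibration is good to about 2 mm. A picture is of the moment at which its call begins: read the wrist's pose just before it. calibration takes no time and is no camera call.
- r.hand_in(): hands the job in, once; it reports no verdict.
The state is a dict: "time": time; "joints": joint angles; "joint_velocities": joint speeds; "tau": joint torques, N m; "tool_pos": TCP position; "ee_rot": TCP orientation; "force": force on the tool from outside, world axes, zero at the start; "moment": the same for the moment, N m; "grip_width": finger opening in m.
Only numpy, scipy, OpenCV 4.12 (cv2) and the standard library are available. Lean on these libraries where they do the work, as an engineer would, in place of code of your own. Each camera call takes 0.05 s, during which the arm holds its last target. There are 200 camera calls.

TASK

Turn the top divider of the open ring-bound guide over its rings, from the right-hand stack, where its tab sticks out in the middle of the outer edge, so that it lies flat on the left-hand stack. Push it over and press it down gently with the fingertips: do not pinch or grip it. Leave the cans, jars and boxes around the guide where they stand.

Things in the scene. Friction and masses are not known exactly. Their poses are not given: they have to be found in the camera images.
- guide: Open guide fixed to the bench: plywood base 236 x 336 x 15 mm, a flat stack of white boards on each side of three steel rings (52 mm across, tops 75 mm above the bench). Origin: centre of the base's underside, on the bench. x runs along the spine (the row of rings), y to the left-hand stack (the robot's left at yaw 0), z up.
- ring_axis (a point): Middle of the axis of the three rings, about which the divider turns: 47 mm above the bench, straight over the guide's origin, with the guide's axes; the turning axis is x.
- stack_right (a point): Centre of the outer top edge of the right-hand stack, 165 mm from the spine, 45 mm above the bench; axes as the guide. The stack spans 105 mm to either side along x and goes straight down to the base, which juts out 3 mm.
- stack_left (a point): The same point of the left-hand stack, on which the divider comes to lie: 165 mm from the spine, 45 mm above the bench, 105 mm to either side along x; axes as the guide.
- other_tab_right (a point): Centre of the fixed tab of a lower divider, to be left alone: 52 mm along x, sticking out 25 mm past the right-hand stack, 29 to 33 mm above the bench, 72 mm along the guide's +x from the middle.
- other_tab_left (a point): Centre of the fixed tab of a divider already turned: 52 mm along x, sticking out 25 mm past the left-hand stack, 29 to 33 mm above the bench, 72 mm along the guide's -x from the middle.
- divider (a joint): Turn of the divider about the ring axis, rad: 0 = flat on the right-hand stack (guide's -y side), 1.57 = upright, 3.14 = flat on the left-hand stack; stops at 0 and 3.14. Starts flat or up to 0.4 raised. Its holes bind on the rings: it stays at any angle where it is left, neither falls nor springs back, and is pushed the whole way with under 2 N at the tab.
- divider_tab (a point): On the divider's tab, 178 mm from the ring axis, at mid-spine (x = 0). The divider is a stiff white board 4 mm thick, its middle plane through the ring axis, 210 mm along the spine, 20 to 165 mm from the axis; the tab, 56 mm along the spine, goes on to 190 mm. At joint 0 the tab overhangs the stack by 25 mm, its underside 45 mm above the bare bench. Axes turn with it; at joint 0 as the guide's.
- soup_can: Bystander: a food can with a red label, 74 mm across, 110 mm tall, upright. Origin at the centre of its underside, as for all bystanders.
- bean_can: Bystander: a food can with a green label, 74 mm across, 110 mm tall, upright.
- fish_tin: Bystander: a low round tin, 84 mm across, 36 mm tall.
- nut_jar: Bystander: a jar with a red lid, 82 mm across, 120 mm tall, upright.
- jelly_bottle: Bystander: an amber bottle with a red cap, 68 mm across, 165 mm tall, upright.
- sardine_tin: Bystander: a flat metal tin, 106 (its x) x 60 x 24 mm, lying on the bench.
- carton: Bystander: a closed carton lying flat, 75 (its x) x 165 x 42 mm.

How it is judged:
On the way, in this order (a step that is already met when the one before it is completed fails the run):
1. the divider has been raised to upright (value of joint divider between 1.2 and 2.2 rad), for 0.1 s.
2. the divider lies flat on the left-hand stack (value of joint divider above 3.06 rad), for 0.2 s.
At the end, for the whole second after the job is handed in: the divider lies at rest flat on the left-hand stack, within about 4.5 degrees (joint above 3.06 rad; 14 mm at the tab) (value of joint divider above 3.06 rad and velocity of joint divider between -0.05 and 0.05 rad/s); the robot touches nothing.
It fails at once if a bystander is lifted, knocked over or pushed more than 20 mm from its place (distance of any of soup_can, bean_can, fish_tin, nut_jar, jelly_bottle, sardine_tin, carton from where it was at the start of the episode above 0.02 m or angle between any of soup_can, bean_can, fish_tin, nut_jar, jelly_bottle, sardine_tin, carton's own z axis and vertical above 0.35 rad).
It fails at once if the divider is pinched between the fingers (z of the grasp point in the frame of divider between -0.007 and 0.007 m and y of the grasp point in the frame of divider between -0.195 and 0 m and contact force between the fingers and divider above 8 N).
It fails at once if the divider is forced: pushed with more than 40 N (contact force between anything else and divider above 40 N).
It fails at once if the divider is pushed by the arm or the gripper's body instead of the fingers (contact force between the arm and divider above 5 N).
It also fails if it takes over 42 s, if anything falls off the work surface, if the arm or the gripper's body presses on something with over 40 N, if the wrist force passes 120 N, or if a joint passes its speed limit or range.

## Working session

There is one attempt and no reset: what is moved stays moved. The work goes in short steps, Python scripts to look and compute and a tool call to move; the robot and the scene stay as the last step left them, time stands still between calls to the robot, and variables do not carry over. Pictures are saved under pics/ and viewed, about 8 in all and at most 12, crops included, and the job is handed in when it is done.

Besides the shell and the picture viewer there is one more tool, called after ">>>" as name(argument=value, ...), one argument or row to a line, values as JSON. carry_out: Moves the arm, as the interface text tells. Its arguments: {"type":"object","properties":{"rows":{"type":"array"},"jaw":{"type":"number"},"grip_force":{"type":"number"}},"required":["rows"]}

```bash
mkdir -p pics; ls; python3 - <<'E'
from plant import r
import cv2,numpy as np
s=r.read_state();print(s)
print(r.hold_point_z)
for n in("top","scene"):
    im=r.snapshot(n);cv2.imwrite(f"pics/{n}0.png",im[:,:,::-1]);c=r.calibration(n);print(n,c)
print(r.calibration("wrist"))
E
```

```text
pics
{'time': 0.0, 'joints': array([ 1.18497260e+00,  3.20302733e-01,  1.56570648e+00, -5.32935611e-06,
        1.25740944e+00, -2.00186554e-02]), 'joint_velocities': array([ 0.00027865, -0.00077378,  0.00029555,  0.00046226, -0.00026502,
        0.0019848 ]), 'tau': array([ 4.33820951e-04, -4.15518808e+01, -2.34164625e+01, -1.14305578e-06,
        8.14673142e-03,  1.13103937e-06]), 'tool_pos': array([0.20550326, 0.5364943 , 0.23046539]), 'ee_rot': array([-5.71338065e-01, -3.08883286e+00,  2.81070850e-03]), 'force': array([-0.0962538 , -0.6067972 ,  0.03505603]), 'moment': array([-0.00841226, -0.03839499, -0.01742889]), 'grip_width': 0.08563248897713449}
0.0187
top {'K': array([[352.45491092,   0.        , 253.02468565],
       [  0.        , 352.45491092, 191.24051802],
       [  0.        ,   0.        ,   1.        ]]), 'xyz': array([0.48639844, 0.01790432, 1.01624674]), 'orientation': array([ 0.0443332 , -0.03810005, -1.57084639])}
scene {'K': array([[497.82161128,   0.        , 259.14662152],
       [  0.        , 497.82161128, 190.47049574],
       [  0.        ,   0.        ,   1.        ]]), 'xyz': array([1.56812233, 0.41086688, 0.952199  ]), 'orientation': array([0.5764003 , 0.83970455, 1.78436515])}
{'K': array([[305.08406707,   0.        , 251.53234473],
       [  0.        , 305.08406707, 189.49579667],
       [  0.        ,   0.        ,   1.        ]]), 'tool_from_camera': array([[-3.34022578e-04,  9.45953202e-01,  3.24302987e-01,
         8.36665884e-02],
       [ 9.99999944e-01,  3.23927129e-04,  8.51137836e-05,
         3.05009373e-04],
       [-2.45368794e-05,  3.24302997e-01, -9.45953257e-01,
        -1.42104428e-01],
       [ 0.00000000e+00,  0.00000000e+00,  0.00000000e+00,
         1.00000000e+00]])}
```

View pics/top0.png

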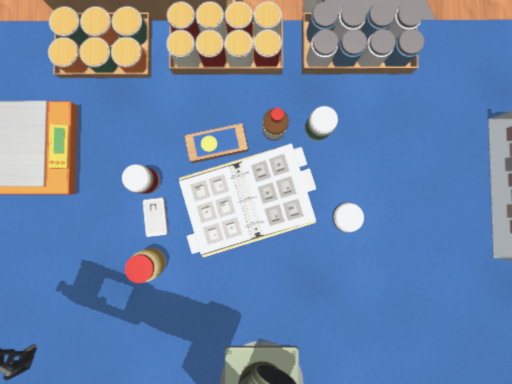

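View pics/scene0.png

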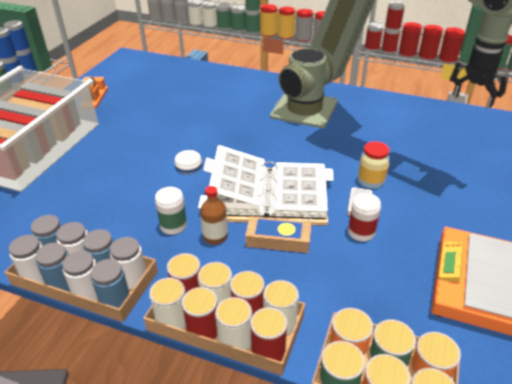

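```bash
python3 - <<'E'
import cv2,numpy as np
a=cv2.imread("pics/top0.png")[90:290,110:375];a=cv2.resize(a,None,fx=3,fy=3,interpolation=cv2.INTER_CUBIC)
cv2.imwrite("pics/c1.png",a)
b=cv2.imread("pics/scene0.png")[125:255,150:400];b=cv2.resize(b,None,fx=3.2,fy=3.2,interpolation=cv2.INTER_CUBIC)
cv2.imwrite("pics/c2.png",b)
E
```

```text
(no output)
```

View pics/c1.png

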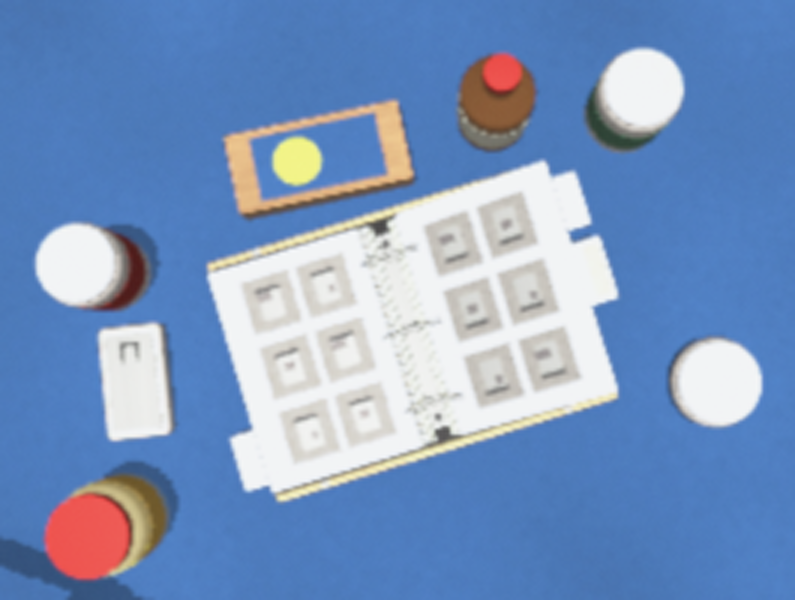

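View pics/c2.png

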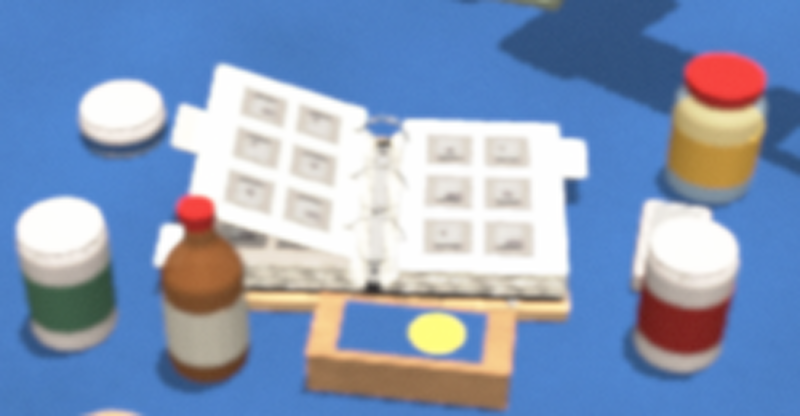

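```bash
cat > h.py <<'E'
import numpy as np
from scipy.spatial.transform import Rotation as R
from plant import r
def ray(n,u,v):
    c=r.calibration(n);K=c["K"]
    d=np.array([(u-K[0,2])/K[0,0],-(v-K[1,2])/K[1,1],-1])
    return np.array(c["xyz"]),R.from_rotvec(c["orientation"]).apply(d)
def plane(n,u,v,z):
    o,d=ray(n,u,v);return o+d*(z-o[2])/d[2]
E
python3 - <<'E'
from h import *
T=lambda x,y,z:plane("top",110+x/3,90+y/3,z)
S=lambda x,y,z:plane("scene",150+x/3.2,125+y/3.2,z)
a=T(208,275,.045);b=T(277,490,.045)
print("left corners",a,b,np.linalg.norm(a-b))
a2=S(570,272,.045);b2=S(558,122,.045);print("scene",a2,b2,np.linalg.norm(a2-b2))
print("base ends",T(380,228,.015),T(443,434,.015),S(373,286,.015))
gx=(a-b)[:2];yaw=np.arctan2(gx[1],gx[0]);
X=np.array([np.cos(yaw),np.sin(yaw),0]);Y=np.array([-X[1],X[0],0])
O=(a+b)/2-0.165*Y;O[2]=0;print("yaw",yaw,"O",O)
for n,pts in(("top",[(600,237),(617,297)]),("scene",[(180,104),(172,146)])):
    for (u,v),xg in zip(pts,((.028,-.028) if n=="top" else (-.028,.028))):
        o,d=ray(n,*((110+u/3,90+v/3) if n=="top" else (150+u/3.2,125+v/3.2)))
        t=(xg-(o-O)@X)/(d@X) if abs(d@X)>.3 else None
        if t is None: # intersect with cylinder r=.19
            A=O+[0,0,.047];P=lambda w:np.array([w@Y,w[2]]);p=P(o-A);q=P(d)
            t=min(np.roots([q@q,2*p@q,p@p-.19**2]).real)
        p=o+d*t-O;print(n,"tab g",p@X,p@Y,p[2],"th",np.arctan2(p[2]-.047,-(p@Y)))
for nm,x,y,z in(("fish",717,382,.036),("bean",643,88,.11),("bottle",503,72,.165),("soup",80,265,.11),("jar",88,537,.12)):
    p=T(x,y,z);print(nm,p,(p-O)@X,(p-O)@Y)
E
```

```text
left corners [0.56404136 0.2255535  0.045     ] [0.36738667 0.16048763 0.045     ] 0.20713916415195552
scene [0.56232488 0.2306565  0.045     ] [0.35887403 0.16669332 0.045     ] 0.2132686954842899
base ends [0.61120153 0.06856328 0.015     ] [0.41607902 0.00879149 0.015     ] [0.60571789 0.06868061 0.015     ]
yaw 0.31952609289097866 O [0.51754327 0.03637214 0.        ]
top tab g 0.01857291817039788 -0.1749024171558599 0.12122361129073023 th 0.4013382311326561
top tab g -0.03432345757414424 -0.17022461775136044 0.1314013004129866 th 0.46030052221406614
scene tab g -0.02800000000000017 -0.17256719654316807 0.11761175426934156 th 0.3883985526274818
scene tab g 0.027999999999999917 -0.1731021267365165 0.1134677521458044 th 0.36662019838298116
fish [ 0.46533058 -0.24416497  0.036     ] -0.13769129311909448 -0.24993667646077808
bean [ 0.72115589 -0.16401598  0.11      ] 0.13036139745535172 -0.2542034775239903
bottle [ 0.72026975 -0.03906444  0.165     ] 0.1687694691210652 -0.13529808250022282
soup [0.56755262 0.32205674 0.11      ] 0.13721639644857245 0.25551573119726373
jar [0.33737502 0.30807326 0.12      ] -0.08570307007109436 0.3145426474633902
```

```bash
python3 - <<'E'
from h import *
s=r.read_state();j=s["joints"]
M=lambda a,b,c,d,e:R.from_euler("ZYZYZ" if 0 else "ZYZ",[a,b,0])*R.from_euler("ZYZ",[c,d,e])
print((M(j[0],j[1]+j[2],j[3],j[4],j[5])).as_rotvec(),s["ee_rot"])
yaw=.31;X=np.array([np.cos(yaw),np.sin(yaw),0]);Y=np.array([-X[1],X[0],0]);Z=np.array([0,0,1.])
for e in (35,45,60):
  e=np.radians(e);zt=np.cos(e)*Y-np.sin(e)*Z;up=np.sin(e)*Y+np.cos(e)*Z
  for nm,xt in(("up",up),("down",-up),("+X",X),("-X",-X)):
    Rt=R.from_matrix(np.c_[xt,np.cross(zt,xt),zt])
    for j1,p in((-.4,1.8),(0.1,1.9)):
      w=(R.from_euler("ZYZ",[j1,p,0]).inv()*Rt).as_euler("ZYZ")
      print(round(np.degrees(e)),nm,j1,np.round(w,2),"alt",np.round([w[0]+np.pi,-w[1],w[2]+np.pi],2))
E
```

```text
[ 1.77960036e+00 -2.58736163e+00  1.34234477e-03] [-5.71352722e-01 -3.08887751e+00  2.39654635e-03]
35 up -0.4 [0.74 1.97 0.93] alt [ 3.88 -1.97  4.07]
35 up 0.1 [0.93 1.55 1.18] alt [ 4.07 -1.55  4.32]
35 down -0.4 [ 0.74  1.97 -2.21] alt [ 3.88 -1.97  0.93]
35 down 0.1 [ 0.93  1.55 -1.96] alt [ 4.07 -1.55  1.18]
35 +X -0.4 [0.74 1.97 2.5 ] alt [ 3.88 -1.97  5.64]
35 +X 0.1 [0.93 1.55 2.75] alt [ 4.07 -1.55  5.9 ]
35 -X -0.4 [ 0.74  1.97 -0.64] alt [ 3.88 -1.97  2.5 ]
35 -X 0.1 [ 0.93  1.55 -0.39] alt [ 4.07 -1.55  2.75]
45 up -0.4 [0.59 1.86 0.88] alt [ 3.74 -1.86  4.02]
45 up 0.1 [0.77 1.48 1.19] alt [ 3.91 -1.48  4.33]
45 down -0.4 [ 0.59  1.86 -2.26] alt [ 3.74 -1.86  0.88]
45 down 0.1 [ 0.77  1.48 -1.95] alt [ 3.91 -1.48  1.19]
45 +X -0.4 [0.59 1.86 2.45] alt [ 3.74 -1.86  5.59]
45 +X 0.1 [0.77 1.48 2.76] alt [ 3.91 -1.48  5.9 ]
45 -X -0.4 [ 0.59  1.86 -0.69] alt [ 3.74 -1.86  2.45]
45 -X 0.1 [ 0.77  1.48 -0.38] alt [ 3.91 -1.48  2.76]
60 up -0.4 [0.39 1.69 0.84] alt [ 3.53 -1.69  3.98]
60 up 0.1 [0.52 1.39 1.23] alt [ 3.66 -1.39  4.37]
60 down -0.4 [ 0.39  1.69 -2.3 ] alt [ 3.53 -1.69  0.84]
60 down 0.1 [ 0.52  1.39 -1.92] alt [ 3.66 -1.39  1.23]
60 +X -0.4 [0.39 1.69 2.41] alt [ 3.53 -1.69  5.55]
60 +X 0.1 [0.52 1.39 2.8 ] alt [ 3.66 -1.39  5.94]
60 -X -0.4 [ 0.39  1.69 -0.73] alt [ 3.53 -1.69  2.41]
60 -X 0.1 [ 0.52  1.39 -0.34] alt [ 3.66 -1.39  2.8 ]
```

```bash
cat >> h.py <<'E'
import json
O=np.array([.515,.039,0]);yaw=.313
X=np.array([np.cos(yaw),np.sin(yaw),0]);Y=np.array([-X[1],X[0],0]);Z=np.array([0,0,1.])
def pose(x,y,z,e):
    e=np.radians(e);zt=np.cos(e)*Y-np.sin(e)*Z;xt=np.sin(e)*Y+np.cos(e)*Z
    return O+x*X+y*Y+z*Z,R.from_matrix(np.c_[xt,np.cross(zt,xt),zt])
def polar(phi,e,rt=.155,x=0):
    p=np.radians(phi);return pose(x,-rt*np.cos(p),.047+rt*np.sin(p),e)
def cur():
    s=r.read_state();return s["tool_pos"],R.from_rotvec(s["ee_rot"])
def plan(stops,start=None):
    """stops: list of (pose, nrows); prints rounded rows in calls of 8"""
    p,q=start or cur();p0,q0=p,q;rows=[]
    for (p1,q1),n in stops:
        w=(q0.inv()*q1).as_rotvec()
        for k in range(1,n+1):
            pt=p0+(p1-p0)*k/n;qt=q0*R.from_rotvec(w*k/n)
            t=np.round(q.inv().apply(pt-p)*100,1)+0.;p=p+q.apply(t/100)
            g=np.round((q.inv()*qt).as_rotvec(degrees=True)*2)/2+0.;q=q*R.from_rotvec(g,degrees=True)
            rows.append([t.tolist(),g.tolist()])
        p0,q0=p1,q1
    for i in range(0,len(rows),8):print(json.dumps(rows[i:i+8]))
def show():
    s=r.read_state();p=s["tool_pos"]-O;q=R.from_rotvec(s["ee_rot"])
    print("t",round(s["time"],2),"guide",np.round([p@X,p@Y,p[2]],4),"zt",np.round([q.apply([0,0,1])@v for v in(X,Y,Z)],3),"F",np.round(s["force"],1),"j",np.round(s["joints"],2))
E
python3 -c "
from h import *
plan([(pose(0,-.275,.28,40),24)])"
```

```text
[[[-2.7, -2.4, -0.2], [-1.0, 2.0, 2.0]], [[-2.7, -2.2, -0.3], [-1.0, 2.0, 2.0]], [[-2.8, -2.2, -0.5], [-1.0, 2.0, 2.0]], [[-2.9, -2.1, -0.6], [-0.5, 2.0, 2.0]], [[-2.9, -1.9, -0.7], [-1.0, 1.5, 2.0]], [[-2.9, -1.8, -0.9], [-1.0, 2.0, 2.0]], [[-3.0, -1.8, -0.9], [-1.0, 2.0, 2.0]], [[-3.0, -1.5, -1.1], [-1.0, 2.0, 2.0]]]
[[[-3.0, -1.5, -1.3], [-1.0, 2.0, 2.0]], [[-3.0, -1.4, -1.3], [-1.0, 2.0, 2.0]], [[-3.0, -1.2, -1.5], [-0.5, 2.0, 2.0]], [[-3.0, -1.1, -1.6], [-1.0, 2.0, 2.0]], [[-3.0, -0.9, -1.8], [-1.0, 2.0, 2.0]], [[-2.9, -0.8, -1.8], [-1.0, 1.5, 2.0]], [[-2.9, -0.7, -2.0], [-1.0, 2.0, 2.0]], [[-2.9, -0.6, -2.0], [-1.0, 2.0, 2.0]]]
[[[-2.8, -0.4, -2.2], [-1.0, 2.0, 2.0]], [[-2.8, -0.3, -2.2], [-0.5, 2.0, 2.0]], [[-2.6, -0.1, -2.4], [-1.0, 2.0, 2.0]], [[-2.6, -0.1, -2.4], [-1.0, 2.0, 1.5]], [[-2.6, 0.1, -2.6], [-1.0, 2.0, 2.0]], [[-2.4, 0.2, -2.6], [-1.0, 1.5, 2.0]], [[-2.3, 0.4, -2.7], [-1.0, 2.0, 2.0]], [[-2.2, 0.4, -2.7], [-1.0, 2.0, 2.0]]]
```

>>> carry_out(
  rows=[
    [[-2.7,-2.4,-0.2],[-1.0,2.0,2.0]],
    [[-2.7,-2.2,-0.3],[-1.0,2.0,2.0]],
    [[-2.8,-2.2,-0.5],[-1.0,2.0,2.0]],
    [[-2.9,-2.1,-0.6],[-0.5,2.0,2.0]],
    [[-2.9,-1.9,-0.7],[-1.0,1.5,2.0]],
    [[-2.9,-1.8,-0.9],[-1.0,2.0,2.0]],
    [[-3.0,-1.8,-0.9],[-1.0,2.0,2.0]],
    [[-3.0,-1.5,-1.1],[-1.0,2.0,2.0]],
  ],
  jaw=0,
  grip_force=20,
)

```text
time: 0.77
tool_pos: [0.3374, 0.2825, 0.247]
ee_rot: [-0.92, -2.737, -0.26]
force: [0.3, -0.5, -1.3]
grip_width: 0.0001
```

>>> carry_out(
  rows=[
    [[-3.0,-1.5,-1.3],[-1.0,2.0,2.0]],
    [[-3.0,-1.4,-1.3],[-1.0,2.0,2.0]],
    [[-3.0,-1.2,-1.5],[-0.5,2.0,2.0]],
    [[-3.0,-1.1,-1.6],[-1.0,2.0,2.0]],
    [[-3.0,-0.9,-1.8],[-1.0,2.0,2.0]],
    [[-2.9,-0.8,-1.8],[-1.0,1.5,2.0]],
    [[-2.9,-0.7,-2.0],[-1.0,2.0,2.0]],
    [[-2.9,-0.6,-2.0],[-1.0,2.0,2.0]],
  ],
)

```text
time: 1.43
tool_pos: [0.4687, 0.0289, 0.2637]
ee_rot: [-1.193, -2.336, -0.475]
force: [0.6, 0.3, -0.8]
grip_width: 0.0001
```

>>> carry_out(
  rows=[
    [[-2.8,-0.4,-2.2],[-1.0,2.0,2.0]],
    [[-2.8,-0.3,-2.2],[-0.5,2.0,2.0]],
    [[-2.6,-0.1,-2.4],[-1.0,2.0,2.0]],
    [[-2.6,-0.1,-2.4],[-1.0,2.0,1.5]],
    [[-2.6,0.1,-2.6],[-1.0,2.0,2.0]],
    [[-2.4,0.2,-2.6],[-1.0,1.5,2.0]],
    [[-2.3,0.4,-2.7],[-1.0,2.0,2.0]],
    [[-2.2,0.4,-2.7],[-1.0,2.0,2.0]],
  ],
)

```text
time: 2.1
tool_pos: [0.6, -0.2236, 0.2794]
ee_rot: [-1.387, -1.907, -0.653]
force: [0.6, 0.7, -0.3]
grip_width: 0.0
```

```bash
python3 -c "
from h import *
import cv2
show()
a=r.snapshot('scene')[60:300,90:420];b=r.snapshot('wrist')
cv2.imwrite('pics/p1.png',np.hstack([cv2.resize(a,(440,320)),cv2.resize(b,(360,320))])[:,:,::-1])
print(r.read_state()['grip_width'])
plan([(pose(0,-.275,.162,40),8),(pose(0,-.16,.066,40),8)])"
```

```text
t 2.1 guide [-0.     -0.276   0.2794] zt [ 0.005  0.767 -0.642] F [ 0.6  0.7 -0.3] j [-0.61  0.75  0.97  0.57  2.1  -0.81]
-5.3699813644446335e-05
[[[-1.0, 0.0, 0.9], [0.0, 0.0, 0.0]], [[-1.1, 0.0, 1.0], [0.0, 0.0, 0.0]], [[-1.0, 0.0, 0.9], [0.0, 0.0, 0.0]], [[-1.1, 0.0, 1.0], [0.0, 0.0, 0.0]], [[-1.0, 0.0, 0.9], [0.0, 0.0, 0.0]], [[-1.0, 0.0, 1.0], [0.5, 0.0, 0.0]], [[-1.1, 0.0, 0.9], [0.0, 0.0, 0.0]], [[-1.0, 0.1, 1.0], [0.0, 0.0, 0.0]]]
[[[0.0, 0.0, 1.8], [0.0, 0.0, 0.0]], [[0.0, 0.0, 1.9], [0.0, 0.0, 0.0]], [[0.0, 0.0, 1.9], [0.0, 0.0, 0.0]], [[0.0, 0.0, 1.9], [0.0, 0.0, 0.0]], [[0.0, 0.0, 1.8], [0.0, 0.0, 0.0]], [[0.0, 0.0, 1.9], [0.0, 0.0, 0.0]], [[0.0, 0.0, 1.9], [0.0, 0.0, 0.0]], [[0.0, 0.0, 1.9], [0.0, 0.0, 0.0]]]
```

View pics/p1.png

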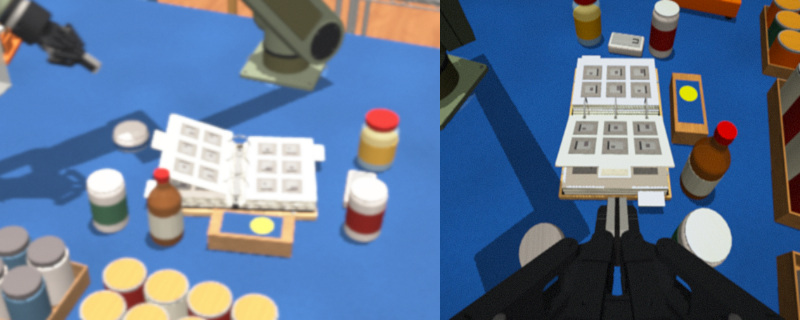

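>>> carry_out(
  rows=[
    [[-1.0,0.0,0.9],[0.0,0.0,0.0]],
    [[-1.1,0.0,1.0],[0.0,0.0,0.0]],
    [[-1.0,0.0,0.9],[0.0,0.0,0.0]],
    [[-1.1,0.0,1.0],[0.0,0.0,0.0]],
    [[-1.0,0.0,0.9],[0.0,0.0,0.0]],
    [[-1.0,0.0,1.0],[0.5,0.0,0.0]],
    [[-1.1,0.0,0.9],[0.0,0.0,0.0]],
    [[-1.0,0.1,1.0],[0.0,0.0,0.0]],
  ],
)

```text
time: 2.87
tool_pos: [0.5993, -0.2166, 0.1662]
ee_rot: [-1.38, -1.911, -0.643]
force: [0.7, 0.2, 0.6]
grip_width: 0.0
```

```bash
python3 -c "
from h import *
import cv2
show()
a=r.snapshot('scene')[100:260,90:330];b=r.snapshot('wrist')
cv2.imwrite('pics/p2.png',np.hstack([cv2.resize(a,(440,320)),cv2.resize(b,(360,320))])[:,:,::-1])
plan([(pose(0,-.16,.066,40),8)])"
```

```text
t 2.87 guide [ 0.0015 -0.2691  0.1662] zt [-0.005  0.765 -0.644] F [0.7 0.2 0.6] j [-0.6   0.82  1.13  0.52  1.91 -0.93]
[[[-0.1, 0.0, 1.8], [0.0, 0.0, 0.0]], [[-0.1, 0.0, 1.9], [0.0, 0.0, 0.0]], [[0.0, 0.0, 1.8], [0.0, 0.0, 0.0]], [[-0.1, 0.0, 1.8], [0.0, 0.0, 0.0]], [[-0.1, 0.0, 1.9], [-0.5, 0.0, 0.0]], [[-0.1, 0.0, 1.8], [0.0, 0.0, 0.0]], [[0.0, 0.0, 1.8], [0.0, 0.0, 0.0]], [[-0.1, 0.0, 1.8], [0.0, 0.0, 0.0]]]
```

View pics/p2.png

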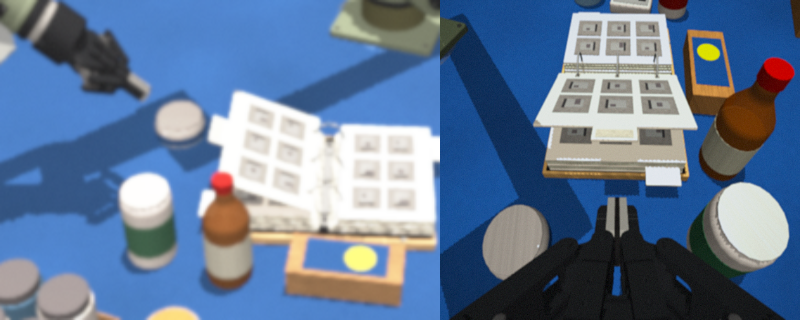

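>>> carry_out(
  rows=[
    [[-0.1,0.0,1.8],[0.0,0.0,0.0]],
    [[-0.1,0.0,1.9],[0.0,0.0,0.0]],
    [[0.0,0.0,1.8],[0.0,0.0,0.0]],
    [[-0.1,0.0,1.8],[0.0,0.0,0.0]],
    [[-0.1,0.0,1.9],[-0.5,0.0,0.0]],
    [[-0.1,0.0,1.8],[0.0,0.0,0.0]],
    [[0.0,0.0,1.8],[0.0,0.0,0.0]],
    [[-0.1,0.0,1.8],[0.0,0.0,0.0]],
  ],
)

```text
time: 3.63
tool_pos: [0.5662, -0.114, 0.0691]
ee_rot: [-1.386, -1.911, -0.654]
force: [-0.1, 0.3, 0.0]
grip_width: 0.0001
```

```bash
python3 -c "
from h import *
r.snapshot('top');r.snapshot('top')
show()
st=cur();print('planned from settled')
plan([(polar(20,40),5),(polar(36,40),5),(polar(52,40),5),(polar(66,40),5),(polar(80,40),4)])"
```

```text
t 3.73 guide [ 0.0007 -0.1596  0.0682] zt [ 0.001  0.767 -0.641] F [ 0.8 -0.1 -0.5] j [-0.51  0.79  1.47  0.55  1.6  -1.02]
planned from settled
[[[0.7, 0.0, -0.2], [0.0, 0.0, 0.0]], [[0.6, 0.0, -0.2], [0.0, 0.0, 0.0]], [[0.7, 0.0, -0.2], [0.0, 0.0, 0.0]], [[0.7, 0.0, -0.2], [0.0, 0.0, 0.0]], [[0.6, -0.1, -0.2], [0.0, 0.0, 0.0]], [[0.9, 0.1, -0.1], [0.0, 0.0, 0.0]], [[0.8, 0.0, -0.2], [0.0, 0.0, 0.0]], [[0.9, 0.0, -0.2], [0.0, 0.0, 0.0]]]
[[[0.8, 0.0, -0.2], [0.0, 0.0, 0.0]], [[0.9, 0.0, -0.2], [0.0, 0.0, 0.0]], [[0.8, 0.0, 0.1], [0.0, 0.0, 0.0]], [[0.9, 0.0, 0.1], [0.0, 0.0, 0.0]], [[0.8, 0.0, 0.0], [0.0, 0.0, 0.0]], [[0.9, 0.0, 0.1], [0.0, 0.0, 0.0]], [[0.9, 0.0, 0.1], [0.0, 0.0, 0.0]], [[0.7, 0.0, 0.2], [0.0, 0.0, 0.0]]]
[[[0.7, 0.0, 0.2], [0.0, 0.0, 0.0]], [[0.7, 0.0, 0.3], [0.0, 0.0, 0.0]], [[0.7, 0.0, 0.2], [0.0, 0.0, 0.0]], [[0.7, 0.0, 0.3], [0.0, 0.0, 0.0]], [[0.8, 0.0, 0.5], [0.0, 0.0, 0.0]], [[0.8, 0.0, 0.5], [0.0, 0.0, 0.0]], [[0.8, 0.0, 0.5], [0.0, 0.0, 0.0]], [[0.8, 0.0, 0.6], [0.0, 0.0, 0.0]]]
```

>>> carry_out(
  rows=[
    [[0.7,0.0,-0.2],[0.0,0.0,0.0]],
    [[0.6,0.0,-0.2],[0.0,0.0,0.0]],
    [[0.7,0.0,-0.2],[0.0,0.0,0.0]],
    [[0.7,0.0,-0.2],[0.0,0.0,0.0]],
    [[0.6,-0.1,-0.2],[0.0,0.0,0.0]],
    [[0.9,0.1,-0.1],[0.0,0.0,0.0]],
    [[0.8,0.0,-0.2],[0.0,0.0,0.0]],
    [[0.9,0.0,-0.2],[0.0,0.0,0.0]],
  ],
)

```text
time: 4.4
tool_pos: [0.5573, -0.0889, 0.1245]
ee_rot: [-1.386, -1.91, -0.653]
force: [-0.4, 0.7, -1.5]
grip_width: 0.0
```

>>> carry_out(
  rows=[
    [[0.8,0.0,-0.2],[0.0,0.0,0.0]],
    [[0.9,0.0,-0.2],[0.0,0.0,0.0]],
    [[0.8,0.0,0.1],[0.0,0.0,0.0]],
    [[0.9,0.0,0.1],[0.0,0.0,0.0]],
    [[0.8,0.0,0.0],[0.0,0.0,0.0]],
    [[0.9,0.0,0.1],[0.0,0.0,0.0]],
    [[0.9,0.0,0.1],[0.0,0.0,0.0]],
    [[0.7,0.0,0.2],[0.0,0.0,0.0]],
  ],
)

```text
time: 5.07
tool_pos: [0.5432, -0.0462, 0.1744]
ee_rot: [-1.385, -1.91, -0.653]
force: [0.5, -0.2, -1.8]
grip_width: -0.0
```

```bash
python3 -c "
from h import *
import cv2
show()
a=r.snapshot('scene')[80:260,120:390];b=r.snapshot('wrist')
cv2.imwrite('pics/p3.png',np.hstack([cv2.resize(a,(440,320)),cv2.resize(b,(360,320))])[:,:,::-1])
show()
plan([(polar(64,40),4),(polar(80,45),5),(polar(95,50),5),(polar(110,55),5),(polar(125,58),5)])"
```

```text
t 5.07 guide [ 0.0006 -0.0898  0.1744] zt [ 0.004  0.766 -0.643] F [ 0.5 -0.2 -1.8] j [-0.44  0.61  1.53  0.6   1.66 -0.91]
t 5.17 guide [ 0.0007 -0.0894  0.1748] zt [ 0.004  0.766 -0.643] F [ 0.7  0.7 -0.6] j [-0.44  0.61  1.53  0.6   1.66 -0.91]
[[[0.6, 0.0, 0.2], [0.0, 0.0, 0.0]], [[0.5, 0.0, 0.3], [0.0, 0.0, 0.0]], [[0.6, 0.0, 0.2], [0.0, 0.0, 0.0]], [[0.6, -0.1, 0.2], [0.0, 0.0, 0.5]], [[0.7, 0.0, 0.5], [0.0, -1.0, 0.0]], [[0.7, 0.0, 0.4], [0.0, -1.0, 0.0]], [[0.8, 0.0, 0.4], [0.0, -1.0, 0.0]], [[0.7, 0.0, 0.5], [0.0, -1.0, 0.0]]]
[[[0.8, 0.0, 0.4], [0.0, -1.0, 0.0]], [[0.6, 0.0, 0.5], [0.0, -1.0, 0.0]], [[0.6, 0.0, 0.5], [0.0, -1.0, 0.0]], [[0.6, 0.0, 0.6], [0.0, -1.0, 0.0]], [[0.6, 0.0, 0.5], [0.0, -1.0, 0.0]], [[0.7, 0.0, 0.5], [0.0, -1.0, 0.0]], [[0.5, 0.0, 0.6], [0.0, -1.0, 0.0]], [[0.5, 0.0, 0.7], [0.0, -1.0, 0.0]]]
[[[0.5, 0.0, 0.6], [0.0, -1.0, 0.0]], [[0.5, 0.0, 0.6], [0.0, -1.0, 0.0]], [[0.5, 0.0, 0.6], [0.0, -1.0, 0.0]], [[0.4, 0.0, 0.7], [0.0, -0.5, 0.0]], [[0.4, 0.0, 0.7], [0.0, -0.5, 0.0]], [[0.4, 0.0, 0.7], [0.0, -1.0, 0.0]], [[0.4, 0.0, 0.8], [0.0, -0.5, 0.0]], [[0.4, 0.0, 0.7], [0.0, -0.5, 0.0]]]
```

View pics/p3.png

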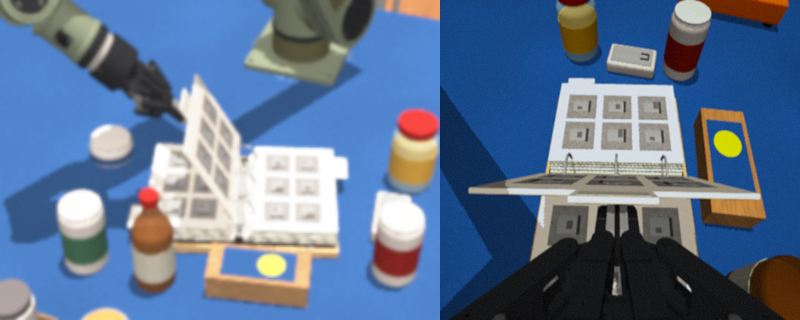

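The divider stands at about 65–70°, with the fingertips on its underside at mid-spine. The force is about 1–2 N, so I'm continuing over the top.

>>> carry_out(
  rows=[
    [[0.6,0.0,0.2],[0.0,0.0,0.0]],
    [[0.5,0.0,0.3],[0.0,0.0,0.0]],
    [[0.6,0.0,0.2],[0.0,0.0,0.0]],
    [[0.6,0.0,0.2],[0.0,0.0,0.0]],
    [[0.7,0.0,0.5],[0.0,-1.0,0.0]],
    [[0.7,0.0,0.4],[0.0,-1.0,0.0]],
    [[0.8,0.0,0.4],[0.0,-1.0,0.0]],
    [[0.7,0.0,0.5],[0.0,-1.0,0.0]],
  ],
)

```text
time: 5.83
tool_pos: [0.5263, 0.0058, 0.1959]
ee_rot: [-1.426, -1.966, -0.611]
force: [0.1, -0.3, 0.5]
grip_width: -0.0
```

>>> carry_out(
  rows=[
    [[0.8,0.0,0.4],[0.0,-1.0,0.0]],
    [[0.6,0.0,0.5],[0.0,-1.0,0.0]],
    [[0.6,0.0,0.5],[0.0,-1.0,0.0]],
    [[0.6,0.0,0.6],[0.0,-1.0,0.0]],
    [[0.6,0.0,0.5],[0.0,-1.0,0.0]],
    [[0.7,0.0,0.5],[0.0,-1.0,0.0]],
    [[0.5,0.0,0.6],[0.0,-1.0,0.0]],
    [[0.5,0.0,0.7],[0.0,-1.0,0.0]],
  ],
)

```text
time: 6.5
tool_pos: [0.5065, 0.0673, 0.1968]
ee_rot: [-1.505, -2.073, -0.524]
force: [0.6, -0.6, 1.2]
grip_width: 0.0002
```

```bash
python3 -c "
from h import *
import cv2
show()
a=r.snapshot('scene')[80:260,120:390];b=r.snapshot('wrist')
cv2.imwrite('pics/p4.png',np.hstack([cv2.resize(a,(440,320)),cv2.resize(b,(360,320))])[:,:,::-1])
show()
plan([(polar(123,55,.152),6),(polar(138,58,.15),5),(polar(152,60,.15),5),(polar(164,60,.15),4),(pose(0,.15,.068,60),4)])"
```

```text
t 6.5 guide [0.0006 0.0295 0.1968] zt [ 0.005  0.614 -0.789] F [ 0.6 -0.6  1.2] j [-0.23  0.4   1.71  0.56  1.43 -0.74]
t 6.6 guide [1.000e-04 3.050e-02 1.968e-01] zt [ 0.004  0.615 -0.788] F [-0.5 -0.4  0.1] j [-0.23  0.4   1.71  0.56  1.43 -0.74]
[[[0.5, 0.0, 0.8], [0.0, -0.5, 0.0]], [[0.4, 0.0, 0.9], [0.0, -0.5, 0.0]], [[0.5, 0.0, 0.8], [0.0, -0.5, 0.0]], [[0.5, 0.0, 0.8], [0.0, -0.5, 0.0]], [[0.5, 0.0, 0.8], [0.0, -0.5, 0.0]], [[0.5, 0.0, 0.8], [0.0, -0.5, 0.5]], [[0.1, 0.0, 0.8], [0.0, -0.5, 0.0]], [[0.2, 0.0, 0.8], [0.0, -0.5, 0.0]]]
[[[0.2, 0.0, 0.7], [0.0, -1.0, 0.0]], [[0.1, 0.0, 0.8], [0.0, -0.5, 0.0]], [[0.2, 0.0, 0.8], [0.0, -0.5, 0.0]], [[0.1, 0.0, 0.7], [0.0, -0.5, 0.0]], [[0.0, 0.0, 0.7], [0.0, -0.5, 0.0]], [[0.1, 0.0, 0.8], [0.0, 0.0, -0.5]], [[0.0, 0.0, 0.7], [0.0, -0.5, 0.0]], [[0.1, 0.0, 0.7], [0.0, -0.5, 0.0]]]
[[[-0.1, 0.0, 0.8], [0.0, 0.0, 0.0]], [[-0.1, -0.1, 0.8], [0.0, 0.0, 0.0]], [[-0.1, 0.0, 0.7], [0.0, 0.0, 0.0]], [[-0.2, 0.0, 0.8], [0.0, 0.0, 0.0]], [[-0.1, 0.0, 0.5], [0.0, 0.0, 0.0]], [[-0.1, 0.0, 0.5], [0.0, 0.0, 0.0]], [[-0.1, 0.0, 0.6], [0.0, 0.0, 0.0]], [[-0.2, 0.0, 0.5], [0.0, 0.0, 0.0]]]
```

View pics/p4.png

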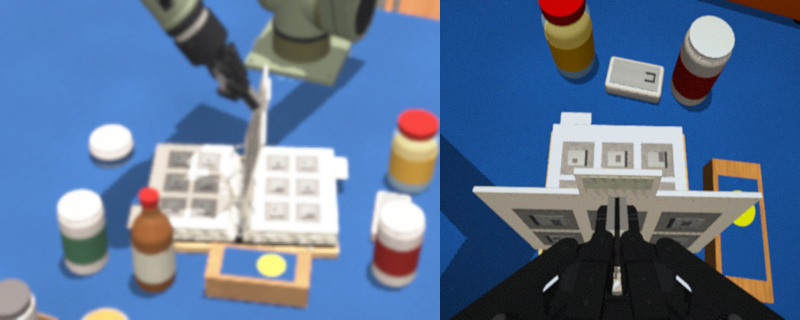

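>>> carry_out(
  rows=[
    [[0.5,0.0,0.8],[0.0,-0.5,0.0]],
    [[0.4,0.0,0.9],[0.0,-0.5,0.0]],
    [[0.5,0.0,0.8],[0.0,-0.5,0.0]],
    [[0.5,0.0,0.8],[0.0,-0.5,0.0]],
    [[0.5,0.0,0.8],[0.0,-0.5,0.0]],
    [[0.5,0.0,0.8],[0.0,-0.5,0.5]],
    [[0.1,0.0,0.8],[0.0,-0.5,0.0]],
    [[0.2,0.0,0.8],[0.0,-0.5,0.0]],
  ],
)

```text
time: 7.27
tool_pos: [0.4868, 0.1284, 0.1628]
ee_rot: [-1.551, -2.117, -0.474]
force: [0.8, 0.6, 1.2]
grip_width: -0.0001
```

>>> carry_out(
  rows=[
    [[0.2,0.0,0.7],[0.0,-1.0,0.0]],
    [[0.1,0.0,0.8],[0.0,-0.5,0.0]],
    [[0.2,0.0,0.8],[0.0,-0.5,0.0]],
    [[0.1,0.0,0.7],[0.0,-0.5,0.0]],
    [[0.0,0.0,0.7],[0.0,-0.5,0.0]],
    [[0.1,0.0,0.8],[0.0,0.0,-0.5]],
    [[0.0,0.0,0.7],[0.0,-0.5,0.0]],
    [[0.1,0.0,0.7],[0.0,-0.5,0.0]],
  ],
)

```text
time: 7.93
tool_pos: [0.4757, 0.1639, 0.1166]
ee_rot: [-1.581, -2.176, -0.428]
force: [0.0, -0.0, 0.7]
grip_width: -0.0005
```

>>> carry_out(
  rows=[
    [[-0.1,0.0,0.8],[0.0,0.0,0.0]],
    [[-0.1,-0.1,0.8],[0.0,0.0,0.0]],
    [[-0.1,0.0,0.7],[0.0,0.0,0.0]],
    [[-0.2,0.0,0.8],[0.0,0.0,0.0]],
    [[-0.1,0.0,0.5],[0.0,0.0,0.0]],
    [[-0.1,0.0,0.5],[0.0,0.0,0.0]],
    [[-0.1,0.0,0.6],[0.0,0.0,0.0]],
    [[-0.2,0.0,0.5],[0.0,0.0,0.0]],
  ],
)

```text
time: 8.6
tool_pos: [0.4698, 0.1801, 0.0669]
ee_rot: [-1.581, -2.176, -0.43]
force: [-0.0, -0.5, 0.1]
grip_width: -0.0001
```

```bash
python3 -c "
from h import *
import cv2
show()
a=r.snapshot('scene')[80:260,120:390];b=r.snapshot('wrist')
cv2.imwrite('pics/p5.png',np.hstack([cv2.resize(a,(440,320)),cv2.resize(b,(360,320))])[:,:,::-1])
show()
plan([(pose(0,.15,.054,60),8)])"
```

```text
t 8.6 guide [0.0005 0.1482 0.0669] zt [ 0.005  0.499 -0.866] F [-0.  -0.5  0.1] j [ 0.03  0.46  1.96  0.62  0.98 -0.7 ]
t 8.7 guide [-1.000e-04  1.483e-01  6.660e-02] zt [ 0.003  0.5   -0.866] F [-0.8  0.4  0.4] j [ 0.03  0.46  1.96  0.62  0.98 -0.7 ]
[[[-0.1, 0.0, 0.1], [0.0, 0.0, 0.0]], [[0.0, 0.0, 0.2], [0.0, 0.0, 0.0]], [[-0.1, 0.0, 0.1], [0.0, 0.0, 0.0]], [[0.0, 0.0, 0.2], [0.0, 0.0, 0.0]], [[-0.1, 0.0, 0.1], [0.0, 0.0, 0.0]], [[-0.1, 0.0, 0.2], [0.0, 0.0, 0.0]], [[0.0, 0.0, 0.1], [0.0, 0.0, 0.0]], [[-0.1, 0.0, 0.2], [0.0, 0.0, 0.0]]]
```

View pics/p5.png

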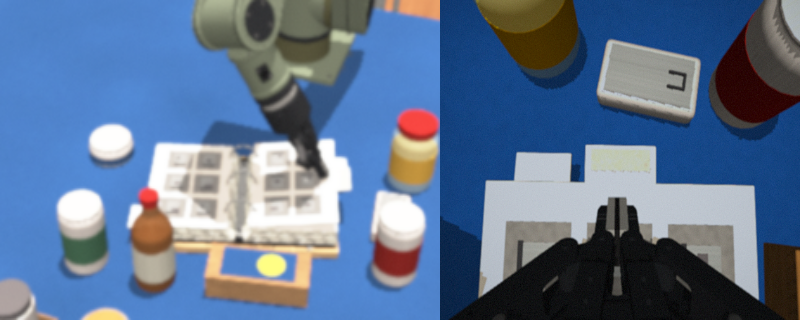

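>>> carry_out(
  rows=[
    [[-0.1,0.0,0.1],[0.0,0.0,0.0]],
    [[0.0,0.0,0.2],[0.0,0.0,0.0]],
    [[-0.1,0.0,0.1],[0.0,0.0,0.0]],
    [[0.0,0.0,0.2],[0.0,0.0,0.0]],
    [[-0.1,0.0,0.1],[0.0,0.0,0.0]],
    [[-0.1,0.0,0.1],[0.0,0.0,0.0]],
    [[0.0,0.0,0.0],[0.0,0.0,0.0]],
    [[0.0,0.0,0.0],[0.0,0.0,0.0]],
  ],
)

```text
time: 9.37
tool_pos: [0.4697, 0.1805, 0.0584]
ee_rot: [-1.581, -2.176, -0.429]
force: [0.2, 0.3, -0.3]
grip_width: -0.0
```

```bash
python3 -c "
from h import *
show();plan([(pose(0,.15,.052,60),8)])"
```

```text
t 9.37 guide [0.0004 0.1485 0.0584] zt [ 0.005  0.499 -0.866] F [ 0.2  0.3 -0.3] j [ 0.03  0.47  1.97  0.63  0.96 -0.72]
[[[0.0, 0.0, 0.1], [0.0, 0.0, 0.0]], [[0.0, 0.0, 0.1], [0.0, 0.0, 0.0]], [[-0.1, 0.0, 0.0], [0.0, 0.0, 0.0]], [[0.0, 0.0, 0.1], [0.0, 0.0, 0.0]], [[0.0, 0.0, 0.1], [0.0, 0.0, 0.0]], [[0.0, 0.0, 0.1], [0.0, 0.0, 0.0]], [[-0.1, 0.0, 0.0], [0.0, 0.0, 0.0]], [[0.0, 0.0, 0.1], [0.5, 0.0, 0.0]]]
```

>>> carry_out(
  rows=[
    [[0.0,0.0,0.1],[0.0,0.0,0.0]],
    [[0.0,0.0,0.1],[0.0,0.0,0.0]],
    [[-0.1,0.0,0.0],[0.0,0.0,0.0]],
    [[0.0,0.0,0.1],[0.0,0.0,0.0]],
    [[0.0,0.0,0.0],[0.0,0.0,0.0]],
    [[0.0,0.0,0.0],[0.0,0.0,0.0]],
    [[0.0,0.0,0.0],[0.0,0.0,0.0]],
    [[0.0,0.0,0.0],[0.0,0.0,0.0]],
  ],
)

```text
time: 10.03
tool_pos: [0.4695, 0.1811, 0.0554]
ee_rot: [-1.581, -2.176, -0.429]
force: [0.0, -0.2, -0.4]
grip_width: 0.0
```

>>> carry_out(
  rows=[
    [[0.0,0.0,0.1],[0.0,0.0,0.0]],
    [[0.0,0.0,0.0],[0.0,0.0,0.0]],
    [[0.0,0.0,0.0],[0.0,0.0,0.0]],
    [[0.0,0.0,0.0],[0.0,0.0,0.0]],
    [[0.0,0.0,0.0],[0.0,0.0,0.0]],
    [[0.0,0.0,0.0],[0.0,0.0,0.0]],
    [[0.0,0.0,0.0],[0.0,0.0,0.0]],
    [[0.0,0.0,0.0],[0.0,0.0,0.0]],
  ],
)

```text
time: 10.7
tool_pos: [0.4693, 0.1816, 0.0545]
ee_rot: [-1.581, -2.176, -0.429]
force: [0.2, -0.1, 0.2]
grip_width: 0.0001
```

>>> carry_out(
  rows=[
    [[0.0,0.0,0.1],[0.0,0.0,0.0]],
    [[0.0,0.0,0.0],[0.0,0.0,0.0]],
    [[0.0,0.0,0.0],[0.0,0.0,0.0]],
    [[0.0,0.0,0.0],[0.0,0.0,0.0]],
    [[0.0,0.0,0.1],[0.0,0.0,0.0]],
    [[0.0,0.0,0.0],[0.0,0.0,0.0]],
    [[0.0,0.0,0.0],[0.0,0.0,0.0]],
    [[0.0,0.0,0.0],[0.0,0.0,0.0]],
  ],
)

```text
time: 11.37
tool_pos: [0.4692, 0.1825, 0.0529]
ee_rot: [-1.581, -2.176, -0.43]
force: [-0.1, -1.6, 2.6]
grip_width: -0.0002
```

```bash
python3 -c "
from h import *
import cv2
F=[]
for n in ('wrist','scene','scene','scene'):
  im=r.snapshot(n);F.append(r.read_state()['force'])
  if n=='wrist':b=im
print(np.mean(F,0));show()
cv2.imwrite('pics/p6.png',np.hstack([cv2.resize(im[130:240,230:370],(440,340)),cv2.resize(b[130:340,130:382],(360,340))])[:,:,::-1])"
```

```text
[-0.01789383 -1.99969029  2.09833275]
t 11.57 guide [0.0006 0.1507 0.0529] zt [ 0.005  0.499 -0.866] F [ 0.6 -2.8  1.9] j [ 0.04  0.48  1.98  0.64  0.95 -0.72]
```

View pics/p6.png

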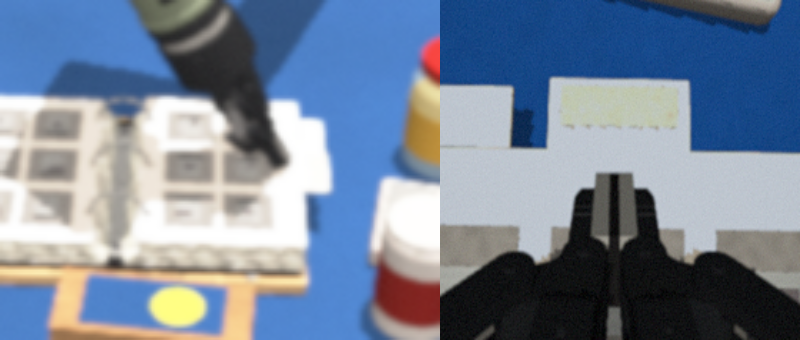

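>>> carry_out(
  rows=[
    [[-0.1,0.0,0.1],[0.0,0.0,0.0]],
    [[0.0,0.0,0.0],[0.0,0.0,0.0]],
    [[0.0,0.0,0.0],[0.0,0.0,0.0]],
    [[0.0,0.0,0.0],[0.0,0.0,0.0]],
    [[0.0,0.0,0.0],[0.0,0.0,0.0]],
    [[0.0,0.0,0.0],[0.0,0.0,0.0]],
    [[0.0,0.0,0.0],[0.0,0.0,0.0]],
    [[0.0,0.0,0.0],[0.0,0.0,0.0]],
  ],
)

```text
time: 12.23
tool_pos: [0.4693, 0.1825, 0.0526]
ee_rot: [-1.58, -2.176, -0.431]
force: [-1.0, -3.1, 10.4]
grip_width: -0.0
```

The force rose to about 10 N with no further travel, so the board is on its stop. I'm lifting straight off.

>>> carry_out(
  rows=[
    [[0.2,0.0,-0.4],[0.0,0.0,0.0]],
    [[0.5,0.0,-0.9],[0.0,0.0,0.0]],
    [[1.0,0.0,-1.7],[0.0,0.0,0.0]],
    [[1.0,0.0,-1.7],[0.0,0.0,0.0]],
    [[1.0,0.0,-1.7],[0.0,0.0,0.0]],
    [[1.0,0.0,-1.7],[0.0,0.0,0.0]],
    [[1.0,0.0,-1.7],[0.0,0.0,0.0]],
    [[1.0,0.0,-1.7],[0.0,0.0,0.0]],
  ],
)

```text
time: 12.9
tool_pos: [0.4679, 0.1826, 0.1858]
ee_rot: [-1.581, -2.176, -0.429]
force: [-0.2, -0.3, 0.7]
grip_width: -0.0003
```

>>> carry_out(
  rows=[
    [[0.0,0.0,-2.0],[0.0,0.0,0.0]],
    [[0.0,0.0,-2.0],[0.0,0.0,0.0]],
    [[0.0,0.0,-2.0],[0.0,0.0,0.0]],
    [[0.0,0.0,-2.0],[0.0,0.0,0.0]],
    [[0.0,0.0,-1.0],[0.0,0.0,0.0]],
    [[0.0,0.0,0.0],[0.0,0.0,0.0]],
    [[0.0,0.0,0.0],[0.0,0.0,0.0]],
    [[0.0,0.0,0.0],[0.0,0.0,0.0]],
  ],
)

```text
time: 13.57
tool_pos: [0.4809, 0.1399, 0.2615]
ee_rot: [-1.58, -2.175, -0.427]
force: [0.4, 0.2, -0.2]
grip_width: 0.0001
```

```bash
python3 -c "
from h import *
import cv2
show()
a=r.snapshot('scene')[110:260,190:400];b=r.snapshot('wrist')
cv2.imwrite('pics/p7.png',np.hstack([cv2.resize(a,(440,320)),cv2.resize(b,(360,320))])[:,:,::-1])"
```

```text
t 13.57 guide [-0.0014  0.1065  0.2615] zt [ 0.003  0.5   -0.866] F [ 0.4  0.2 -0.2] j [-0.04  0.26  1.69  0.5   1.41 -0.49]
```

View pics/p7.png

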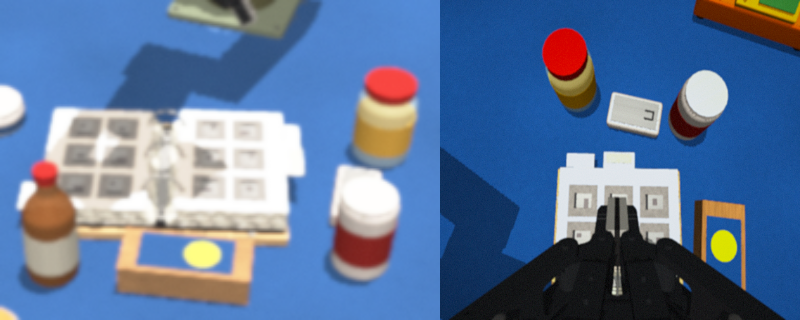

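The divider lies flat on the left stack, the fingers are about 20 cm above it, and nothing else has moved. I'm handing in.

```bash
python3 -c "
from plant import r
print(r.hand_in())"
```

```text
the job is handed in; nothing more can be done
None
```

The divider now lies flat on the left-hand stack, and I handed the job in at about 13.6 s of the 42 s; no verdict was reported. I slid the closed fingertips under its raised tab and swept it over the rings. I then pressed it down and backed the fingers off, about 20 cm above it.

- **Contact force:** it stayed around 2 N or less while turning. The final press read about 10 N with no further travel, so I took the divider to be at its stop.
- **Final pictures:** the divider is flat with its tab over the left edge, and the cans, jars and boxes look unmoved. I judged both by eye. The joint angle can't be read directly, so I didn't measure it.
- **Disagreement:** contact on the left stack came about 2 mm lower than I had calculated, within the calibration error. No check failed.

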